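# Drag the dropped thumb nut out from under the wire monitor stand

## Robot

A 6-joint arm with a two-finger parallel gripper is mounted at the origin on the work surface. World frame = base frame: x ahead of the robot, y to its left, z up, the work surface at z = 0. Lengths are in m, angles in rad, forces in N, time in s.
With the tool pointing down it reaches from about 0.425 to 0.95 m from the base axis. Payload 3.5 kg.
Tool frame: the origin (TCP) lies between the finger pads; the fingertips stand 25 mm ahead of it and the grasp point (between the pads) lies 6 mm ahead of it (ctrl.finger_overhang is the distance from the TCP to the fingertips, in m); x points along the fingers, y is the direction in which the jaws open and shut, and the axes are right-handed (so a half turn about x gives the same grasp; the last joint's range is limited). The gripper opens to 85 mm and grips with 20 to 120 N. Pads are 22 mm wide; open, the fingers measure 114 mm over their backs; the gripper's body (76 mm by 85 mm) begins 54 mm behind the grasp point. The pads swing forward as they close: fully open they stand 13 mm farther back than shut.
Start: joints at [-1.335, 0.286, 1.577, -0, 1.279, -0.15], TCP at [0.254, -0.625, 0.256] pointing down, gripper open.
Joint ranges: [-2.77, 2.77], [-0.9, 2.22], [0.21, 2.48], [-1.53, 4.67], [0.24, 2.81], [-2.84, 2.84]. Speed limits (rad/s): [2.79, 2.79, 3.14, 3.14, 3.14, 3.14].

## Interface

Orientations are given as a unit quaternion [x, y, z, w].
In Python, from plant import ctrl gives the robot as it stands.
- The arm moves only by the tool play_rows, never from a script. Its argument "targets" is a list of rows, each an object with "delta_pos": the shift along the world's x, y, z normalised to -1 to 1, where 1 is 1000 mm, a list of three; "delta_rot": the turn, a rotation vector about the world's x, y, z normalised to -1 to 1, where 1 is pi rad, a list of three; "claw": the finger opening in mm, from 0 to 85.4. In form: [{"delta_pos": [tx, ty, tz], "delta_rot": [wx, wy, wz], "claw": claw}, ...]. A call has 1 to 20 rows; each row is the pose to reach, as a shift and turn from the pose measured when the call began, turning the shorter way round; what a row does not reach only later rows make up. A row lasts 1/12 s, in which the tool goes at most 41.7 mm and 7.16 degrees, less where a joint would pass 70% of its speed; a pose out of reach is approached as far as the arm can. A call with a number of a shift or a turn outside -1 to 1 is refused whole. A call with a gripper value outside its range is refused whole. The fingers move at their own pace and stop on an object; "newtons" is the grip in N (left out, the last holds). Time passes only in rows, so rows that repeat a pose let the fingers close. It gives the time, the measured TCP pose, the force and the opening at its end, in the units of the state.
- ctrl.get_state(): the state, without advancing time (a new reading comes with each control period).
- ctrl.read_camera(name): name is "side" or "top"; returns the picture (480x640x3 uint8, blue, green, red); there is no depth.
- ctrl.calibration(name): a dict with "fx", "fy", "cx", "cy" (pixels), "camera_from_world" (4x4, takes a point from world to camera coordinates). Camera axes: x right, y down, z forward; pixel columns grow to the right and rows downward; lengths in m; the calibration is good to about 2 mm. A picture is of the moment at which its call begins. calibration takes no time and is no camera call.
- ctrl.sign_off(): hands the job in, once; it reports no verdict.
The state is a dict: "time": time; "qpos": joint angles; "dq": joint speeds; "joint_efforts": joint torques, N m; "eef_pos": TCP position; "tcp_rot": TCP orientation; "contact_force": force on the tool from outside, world axes, zero at the start; "wrist_torque": the same for the moment, N m; "opening": opening from 0.0 (shut) to 1.0 (fully open).
Only numpy, scipy, OpenCV 4.12 (cv2) and the standard library are available. Lean on these libraries where they do the work, as an engineer would, in place of code of your own. Each camera call takes 0.05 s, during which the arm holds its last target. There are 200 camera calls.

## Task

The blue thumb nut has been dropped under the low wire monitor stand. Take the flat probe by its upright orange grip, sweep it under the stand from its front (the open long side facing the probe) to get its crossbar behind the blue nut, and drag the nut out with the probe until it lies well clear in front of the stand; do not touch the nut with the gripper. Leave the black rubber foot under the stand where it lies and the mouse and pen pot alone, and finish with the probe let go, lying flat on the desk and drawn right out from under the stand.

Things in the scene. Friction and masses are not known exactly. Their poses are not given: they have to be found in the camera images.
- stand: Low dark wire monitor stand, fixed: 180 mm deep (x), 340 wide (y); open wire deck 62 to 69 mm above the desk, see-through. Thin legs (feet 12 mm wide) only at the corners, x +-90, y +-170; all sides open. Origin: its centre at desk height; x points from the front edge (x = -90 mm) to the back. A plant pot and a black box stand on its back corners, to 70 mm above the deck.
- probe_grip (a point): Loose flat probe, 90 g. Point: middle of its upright orange grip block, 44 mm long (x), 16 wide (y), 62 high; 36 mm above the flat underside. Grip it across the 16 mm. An aluminium strip 16 mm wide, 4 thick, runs from it along +x, level with the underside, to the crossbar. x points along the strip, z up. Balances 35 mm ahead of the grip's middle.
- probe_head (a point): The same probe's far end: middle of the inner face (the side towards the grip) of its plain orange crossbar, 200 mm along x from the grip's middle and 6 mm above the underside. The crossbar is 72 mm wide (y), 8 mm thick and 12 mm high, so it reaches 36 mm to each side of the strip's middle. Same axes as the grip.
- nut: The blue thumb nut to be brought out: a knurled disc 24 mm across (26 mm over the ribs) and 12 mm high, about 25 g, lying flat under the stand. Origin: centre of its underside.
- foot: Bystander: a loose black rubber foot, a disc 24 mm across and 12 mm high, lying under the stand 135 to 170 mm to one side of the nut. Origin: centre of its underside.
- mouse: Bystander: black computer mouse, loose, 105 x 62 x 34 mm. Origin: centre of its underside.
- pen_pot: Bystander: round wooden pot with pens, loose, 72 mm across, 90 mm high, pens to 145 mm. Origin: centre of its underside.
Not all that is in view belongs to the job. Of the things shaped like the part that bears probe_grip, the orange one is meant.

How it is judged:
By the outcome, as a careful person would: the job done as asked, in the order asked, and still so for the second after the job is handed in, with the robot touching nothing.
It also fails if it takes over 42 s, if anything falls off the work surface, if the arm or the gripper's body presses on something with over 40 N, if the wrist force passes 120 N, or if a joint passes its speed limit or range.

## Working session

There is one attempt and no reset: what is moved stays moved. The work goes in short steps, Python scripts to look and compute and a tool call to move; the robot and the scene stay as the last step left them, time stands still between calls to the robot, and variables do not carry over. Pictures are saved under pics/ and viewed, about 8 in all and at most 12, crops included, and the job is handed in when it is done.

Besides the shell and the picture viewer there is one more tool, called after "Request:" by a JSON object that holds its "method" and its "body". play_rows: Moves the arm, as the interface text tells. Its arguments: {"type":"object","properties":{"targets":{"type":"array"},"newtons":{"type":"number"}},"required":["targets"]}

```bash
mkdir -p pics; python3 - <<'E'
from plant import ctrl
import cv2,numpy as np
for n in("top","side"):
    cv2.imwrite(f"pics/{n}0.png",ctrl.read_camera(n))
    c=ctrl.calibration(n);print(n,c["fx"],c["fy"],c["cx"],c["cy"]);print(np.round(c["camera_from_world"],4).tolist())
print(ctrl.get_state())
E
```

```text
top 561.6165132853354 561.6165132853354 318.8836099843374 241.66736174636958
[[-0.0188, -0.9998, -0.0016, 0.122], [-0.982, 0.0188, -0.1879, 0.5722], [0.1879, -0.002, -0.9822, 1.0047], [0.0, 0.0, 0.0, 1.0]]
side 525.496046415212 525.496046415212 319.8040852048879 242.25624599061825
[[0.9795, -0.2001, -0.0237, -0.5446], [-0.1276, -0.5251, -0.8414, 0.17], [0.1559, 0.8272, -0.5398, 0.8], [0.0, 0.0, 0.0, 1.0]]
{'time': 0.1, 'qpos': array([-1.33501395e+00,  2.87118813e-01,  1.57798810e+00,  2.95742129e-05,
        1.27856919e+00, -1.50018351e-01]), 'dq': array([ 2.01913399e-05, -2.50495871e-05, -4.53281980e-03, -2.79868759e-04,
       -1.42732432e-03,  4.85231097e-04]), 'joint_efforts': array([ 5.99684572e-04, -4.07297158e+01, -2.93696862e+01, -1.49742809e-04,
        3.43041153e-03,  4.86440456e-06]), 'eef_pos': array([ 0.25390346, -0.6248703 ,  0.25508061]), 'tcp_rot': array([-0.69397023, -0.13629012,  0.69401339, -0.1348174 ]), 'contact_force': array([-0.45237369,  0.05002661, -0.18513475]), 'wrist_torque': array([-0.02638746, -0.03404073,  0.01040863]), 'opening': 1.001038362954803}
```

View pics/top0.png

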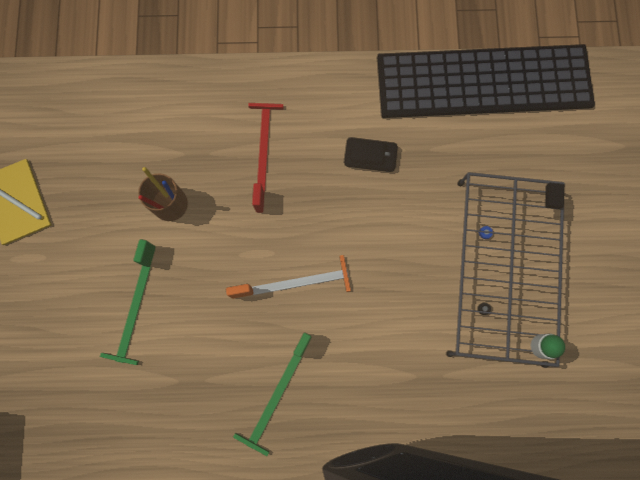

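View pics/side0.png

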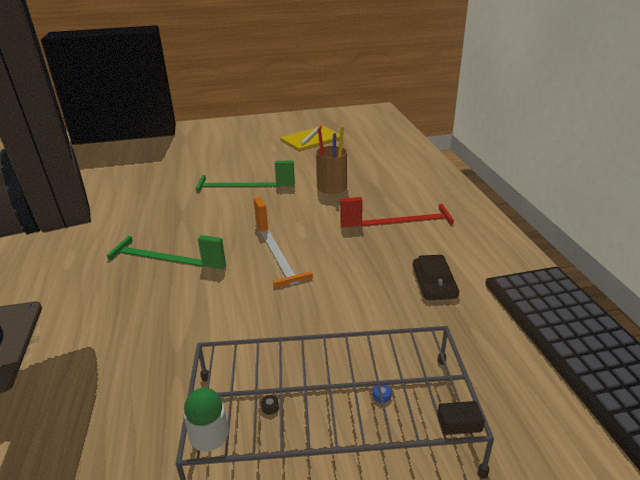

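The top view shows the orange probe with its grip at (238,291) and crossbar at (346,274). The stand is on the right with its front facing left (+y), its front feet at (461,183) and (449,353). The blue nut is at (486,232) and the foot at (485,308). The side view agrees, with the grip at (261,214), crossbar at (293,280) and nut at (382,394).

```bash
cat > h.py <<'E'
from plant import ctrl
import cv2,numpy as np
def ray(n,p):
    c=ctrl.calibration(n);T=np.array(c["camera_from_world"]);R=T[:3,:3]
    return -R.T@T[:3,3],R.T@np.array([(p[0]-c["cx"])/c["fx"],(p[1]-c["cy"])/c["fy"],1])
def plane(n,p,z):
    o,d=ray(n,p);return o+d*(z-o[2])/d[2]
def tri(p,q):
    o,d=ray("top",p);a,b=ray("side",q)
    s=np.linalg.lstsq(np.c_[d,-b],a-o,rcond=None)[0];P=o+d*s[0];Q=a+b*s[1]
    return (P+Q)/2,np.linalg.norm(P-Q)
def blobs(im,lo,hi,amin):
    m=cv2.inRange(cv2.cvtColor(im,cv2.COLOR_BGR2HSV),lo,hi)
    n,l,s,c=cv2.connectedComponentsWithStats(cv2.morphologyEx(m,cv2.MORPH_CLOSE,np.ones((3,3))))
    return [(c[i].round(1),int(s[i,4]),cv2.minAreaRect(np.argwhere(l==i)[:,::-1].astype(np.float32))) for i in range(1,n) if s[i,4]>amin]
OR=((7,170,90),(16,255,255));BL=((108,130,60),(128,255,255))
E
python3 - <<'E'
from h import *
for n in("top","side"):
    im=cv2.imread(f"pics/{n}0.png")
    for nm,(lo,hi) in(("or",OR),("bl",BL)):
        for b in blobs(im,lo,hi,25):
            print(n,nm,b[0],b[1],np.round(cv2.boxPoints(b[2]),0).tolist(),"z6",plane(n,b[0],.006).round(4))
for nm,p in(("feetF+",(461,183)),("F-",(449,353)),("B-",(545,365)),("foot",(485,309))):print(nm,plane("top",p,.006).round(4))
for nm,p in(("cFL",(469,176)),("cFR",(458,355)),("cBR",(559,365)),("cBL",(565,182))):print(nm,plane("top",p,.066).round(4))
for p in((270,405),(205,376),(441,359),(484,469)):print("side",plane("side",p,.006).round(4))
E
```

```text
top or [344.8 273.6] 96 [[340.0, 256.0], [343.0, 256.0], [349.0, 290.0], [347.0, 290.0]] z6 [0.5192 0.0617 0.006 ]
top or [237.6 289.5] 160 [[226.0, 288.0], [248.0, 284.0], [249.0, 291.0], [227.0, 295.0]] z6 [0.4921 0.2707 0.006 ]
top bl [485.3 232.4] 63 [[480.0, 227.0], [491.0, 227.0], [491.0, 237.0], [480.0, 237.0]] z6 [ 0.596  -0.2185  0.006 ]
side or [176.8   5.5] 31 [[173.0, 10.0], [176.0, -1.0], [181.0, 1.0], [178.0, 12.0]] z6 [0.2389 3.3484 0.006 ]
side or [276.1   6.3] 26 [[271.0, 7.0], [272.0, 1.0], [281.0, 3.0], [279.0, 9.0]] z6 [0.8881 3.0691 0.006 ]
side or [197.5  57.7] 28 [[193.0, 56.0], [198.0, 53.0], [202.0, 59.0], [197.0, 62.0]] z6 [0.367  1.7822 0.006 ]
side or [257.5  56.1] 28 [[250.0, 55.0], [264.0, 54.0], [264.0, 58.0], [250.0, 59.0]] z6 [0.6282 1.7312 0.006 ]
side or [320.2 140.7] 29 [[319.0, 133.0], [322.0, 133.0], [322.0, 148.0], [319.0, 148.0]] z6 [0.6976 0.6869 0.006 ]
side or [260.5 213.6] 344 [[253.0, 197.0], [264.0, 196.0], [268.0, 230.0], [257.0, 231.0]] z6 [0.4896 0.3126 0.006 ]
side or [292.7 279.1] 279 [[272.0, 280.0], [311.0, 271.0], [313.0, 278.0], [274.0, 288.0]] z6 [0.5201 0.0634 0.006 ]
side bl [334.4 143.8] 43 [[334.0, 133.0], [335.0, 133.0], [335.0, 156.0], [334.0, 156.0]] z6 [0.731  0.6546 0.006 ]
side bl [382.  393.2] 178 [[373.0, 385.0], [390.0, 385.0], [390.0, 401.0], [373.0, 401.0]] z6 [ 0.5971 -0.2188  0.006 ]
feetF+ [ 0.6983 -0.1772  0.006 ]
F- [ 0.3635 -0.1321  0.006 ]
B- [ 0.3378 -0.3123  0.006 ]
foot [ 0.4453 -0.2067  0.006 ]
cFL [ 0.6941 -0.1773  0.066 ]
cFR [ 0.3603 -0.1345  0.066 ]
cBR [ 0.3394 -0.3139  0.066 ]
cBL [ 0.6787 -0.359   0.066 ]
side [ 0.4468 -0.2054  0.006 ]
side [ 0.3632 -0.1341  0.006 ]
side [ 0.6988 -0.177   0.006 ]
side [ 0.6789 -0.3528  0.006 ]
```

Request:
{"method": "play_rows", "body": {"targets": [{"delta_pos":[0.296,0.425,0],"delta_rot":[0,0,0.43],"claw":60},{"delta_pos":[0.296,0.425,0],"delta_rot":[0,0,0.43],"claw":60},{"delta_pos":[0.296,0.425,0],"delta_rot":[0,0,0.43],"claw":60},{"delta_pos":[0.296,0.425,0],"delta_rot":[0,0,0.43],"claw":60},{"delta_pos":[0.296,0.425,0],"delta_rot":[0,0,0.43],"claw":60},{"delta_pos":[0.296,0.425,0],"delta_rot":[0,0,0.43],"claw":60},{"delta_pos":[0.296,0.425,0],"delta_rot":[0,0,0.43],"claw":60},{"delta_pos":[0.296,0.425,0],"delta_rot":[0,0,0.43],"claw":60},{"delta_pos":[0.296,0.425,0],"delta_rot":[0,0,0.43],"claw":60},{"delta_pos":[0.296,0.425,0],"delta_rot":[0,0,0.43],"claw":60},{"delta_pos":[0.296,0.425,0],"delta_rot":[0,0,0.43],"claw":60},{"delta_pos":[0.296,0.425,0],"delta_rot":[0,0,0.43],"claw":60},{"delta_pos":[0.2316,0.887,-0.05],"delta_rot":[0,0,0.43],"claw":60},{"delta_pos":[0.2316,0.887,-0.05],"delta_rot":[0,0,0.43],"claw":60},{"delta_pos":[0.2316,0.887,-0.05],"delta_rot":[0,0,0.43],"claw":60},{"delta_pos":[0.2316,0.887,-0.05],"delta_rot":[0,0,0.43],"claw":60},{"delta_pos":[0.2316,0.887,-0.05],"delta_rot":[0,0,0.43],"claw":60},{"delta_pos":[0.2316,0.887,-0.05],"delta_rot":[0,0,0.43],"claw":60},{"delta_pos":[0.2316,0.887,-0.05],"delta_rot":[0,0,0.43],"claw":60},{"delta_pos":[0.2316,0.887,-0.05],"delta_rot":[0,0,0.43],"claw":60}]}}

```text
time: 1.77
eef_pos: [0.5012, 0.1165, 0.22]
tcp_rot: [0.456, 0.54, -0.457, 0.539]
contact_force: [0.6, -0.3, 0.4]
opening: 0.705
```

Request:
{"method": "play_rows", "body": {"targets": [{"delta_pos":[-0.0157,0.1455,-0.05],"delta_rot":[0,0,0],"claw":60},{"delta_pos":[-0.0157,0.1455,-0.05],"delta_rot":[0,0,0],"claw":60},{"delta_pos":[-0.0157,0.1455,-0.05],"delta_rot":[0,0,0],"claw":60},{"delta_pos":[-0.0157,0.1455,-0.05],"delta_rot":[0,0,0],"claw":60},{"delta_pos":[-0.0157,0.1455,-0.105],"delta_rot":[0,0,0],"claw":60},{"delta_pos":[-0.0157,0.1455,-0.105],"delta_rot":[0,0,0],"claw":60},{"delta_pos":[-0.0157,0.1455,-0.105],"delta_rot":[0,0,0],"claw":60}]}}

```text
time: 2.35
eef_pos: [0.4816, 0.2616, 0.1098]
tcp_rot: [0.453, 0.543, -0.46, 0.537]
contact_force: [-0.7, -0.2, 0.7]
opening: 0.7
```

```bash
python3 - <<'E'
from h import *
im=ctrl.read_camera("side");cv2.imwrite("pics/s1.png",cv2.resize(im[80:320,140:440],None,fx=2.5,fy=2.5))
print(ctrl.get_state()["eef_pos"], tri((237.6,289.5),(260.5,213.6)))
for p in((237.6,289.5),):print(plane("top",p,.067))
E
```

```text
[0.48348636 0.26173424 0.11241011] (array([0.48810961, 0.26693324, 0.03166218]), np.float64(0.0024129256508787673))
[0.48553583 0.26184157 0.067     ]
```

View pics/s1.png

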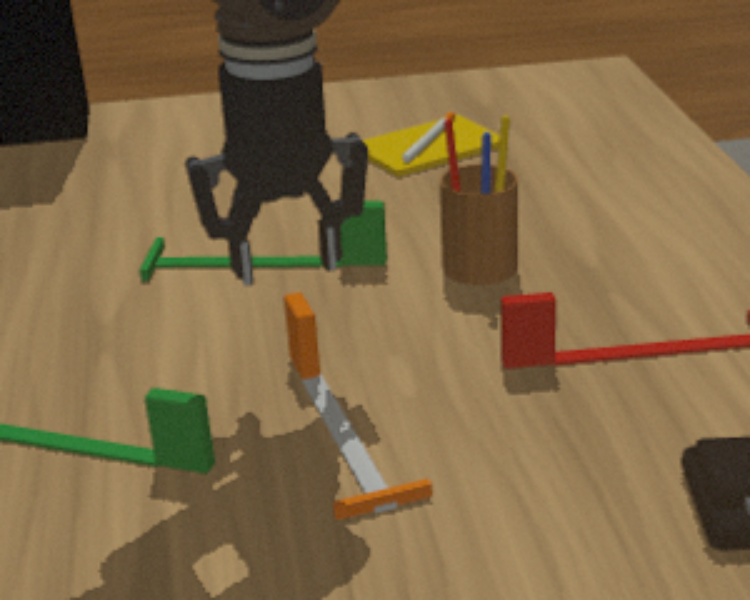

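The crop shows the open fingers (tips at crop 245,275 and 330,262) straddling the line of the orange grip (top at 300,300), with nothing in the way. I'll lower and grip.

Request:
{"method": "play_rows", "body": {"targets": [{"delta_pos":[0.002,0,-0.03],"delta_rot":[0,0,0],"claw":60},{"delta_pos":[0.002,0,-0.066],"delta_rot":[0,0,0],"claw":60},{"delta_pos":[0.002,0,-0.066],"delta_rot":[0,0,0],"claw":60},{"delta_pos":[0.002,0,-0.066],"delta_rot":[0,0,0],"claw":60},{"delta_pos":[0.002,0,-0.066],"delta_rot":[0,0,0],"claw":10},{"delta_pos":[0.002,0,-0.066],"delta_rot":[0,0,0],"claw":10},{"delta_pos":[0.002,0,-0.066],"delta_rot":[0,0,0],"claw":10},{"delta_pos":[0.002,0,-0.066],"delta_rot":[0,0,0],"claw":10},{"delta_pos":[0.002,0,-0.066],"delta_rot":[0,0,0],"claw":10},{"delta_pos":[0.002,0,-0.066],"delta_rot":[0,0,0],"claw":10},{"delta_pos":[0.002,0,-0.066],"delta_rot":[0,0,0],"claw":10},{"delta_pos":[0.002,0,-0.066],"delta_rot":[0,0,0],"claw":10}], "newtons": 60}}

```text
time: 3.4
eef_pos: [0.4873, 0.2623, 0.049]
tcp_rot: [0.456, 0.541, -0.458, 0.539]
contact_force: [-0.8, -0.4, 7.5]
opening: 0.18
```

Request:
{"method": "play_rows", "body": {"targets": [{"delta_pos":[0,0,0.004],"delta_rot":[0,0,0],"claw":10},{"delta_pos":[0.01,-0.03,0.005],"delta_rot":[0,0,-0.012],"claw":10},{"delta_pos":[0.02,-0.06,0.005],"delta_rot":[0,0,-0.025],"claw":10},{"delta_pos":[0.03,-0.09,0.005],"delta_rot":[0,0,-0.038],"claw":10},{"delta_pos":[0.042,-0.12,0.005],"delta_rot":[0,0,-0.053],"claw":10},{"delta_pos":[0.053,-0.15,0.005],"delta_rot":[0,0,-0.053],"claw":10},{"delta_pos":[0.053,-0.162,0.005],"delta_rot":[0,0,-0.053],"claw":10},{"delta_pos":[0.053,-0.162,0.005],"delta_rot":[0,0,-0.053],"claw":10},{"delta_pos":[0.053,-0.162,0.005],"delta_rot":[0,0,-0.053],"claw":10}]}}

```text
time: 4.15
eef_pos: [0.5398, 0.1001, 0.0539]
tcp_rot: [-0.499, -0.501, 0.502, -0.498]
contact_force: [0.3, 0.6, -1.7]
opening: 0.18
```

```bash
python3 - <<'E'
from h import *
s=ctrl.get_state();print(s["eef_pos"],s["tcp_rot"],s["contact_force"],s["opening"])
for n in("top","side"):
    im=ctrl.read_camera(n);cv2.imwrite(f"pics/{n}2.png",im)
    for b in blobs(im,*OR,60):
        if b[0][1]>150:print(n,b[0],b[1],np.round(cv2.boxPoints(b[2]),0).tolist(),plane(n,b[0],.012).round(4))
cv2.imwrite("pics/s2.png",cv2.resize(cv2.imread("pics/side2.png")[140:480,160:500],(680,600)))
E
```

```text
[0.53980319 0.10006696 0.0538546 ] [-0.49928311 -0.50096296  0.5015415  -0.49820539] [ 0.28604775  0.56775852 -1.74143625] 0.17950134016545408
side [299.  251.3] 351 [[293.0, 232.0], [303.0, 232.0], [305.0, 270.0], [294.0, 270.0]] [0.5446 0.1395 0.012 ]
side [311.5 341.7] 94 [[304.0, 339.0], [322.0, 339.0], [322.0, 345.0], [304.0, 345.0]] [ 0.5219 -0.1061  0.012 ]
```

View pics/s2.png

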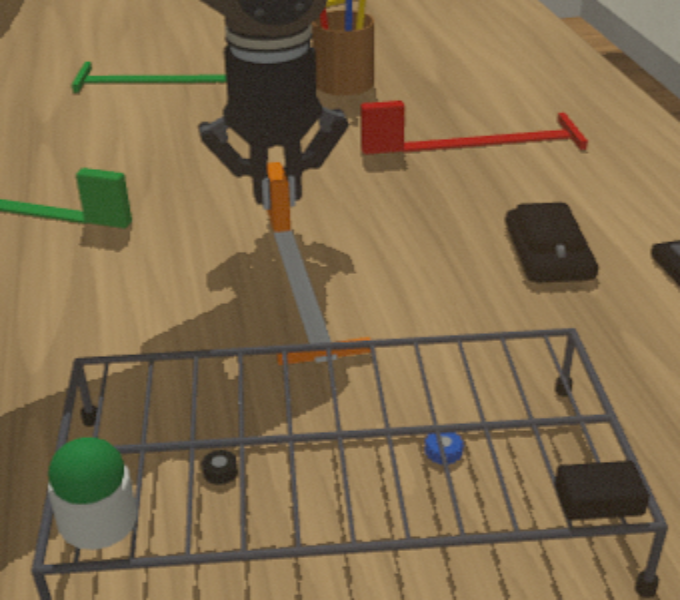

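The crop shows the probe held level, with its crossbar at crop x 280–372, y 352, just in front of the stand. The nut is at crop (445,447), clear to the right. I'll insert to the left of the nut, then shift behind it.

Request:
{"method": "play_rows", "body": {"targets": [{"delta_pos":[-0.006,-0.015,-0.002],"delta_rot":[0,0,0],"claw":10},{"delta_pos":[-0.006,-0.035,-0.003],"delta_rot":[0,0,0],"claw":10},{"delta_pos":[-0.006,-0.06,-0.003],"delta_rot":[0,0,0],"claw":10},{"delta_pos":[-0.006,-0.085,-0.003],"delta_rot":[0,0,0],"claw":10},{"delta_pos":[-0.006,-0.11,-0.003],"delta_rot":[0,0,0],"claw":10},{"delta_pos":[-0.006,-0.135,-0.003],"delta_rot":[0,0,0],"claw":10},{"delta_pos":[-0.006,-0.149,-0.003],"delta_rot":[0,0,0],"claw":10},{"delta_pos":[-0.006,-0.149,-0.003],"delta_rot":[0,0,0],"claw":10},{"delta_pos":[-0.006,-0.149,-0.003],"delta_rot":[0,0,0],"claw":10},{"delta_pos":[0.005,-0.149,-0.003],"delta_rot":[0,0,0],"claw":10},{"delta_pos":[0.015,-0.149,-0.003],"delta_rot":[0,0,0],"claw":10},{"delta_pos":[0.025,-0.149,-0.003],"delta_rot":[0,0,0],"claw":10},{"delta_pos":[0.034,-0.149,-0.003],"delta_rot":[0,0,0],"claw":10},{"delta_pos":[0.034,-0.149,-0.003],"delta_rot":[0,0,0],"claw":10},{"delta_pos":[0.034,-0.149,-0.003],"delta_rot":[0,0,0],"claw":10}]}}

```text
time: 5.5
eef_pos: [0.5741, -0.0473, 0.0508]
tcp_rot: [0.498, 0.502, -0.501, 0.499]
contact_force: [-1.2, -0.7, -1.2]
opening: 0.179
```

```bash
python3 - <<'E'
from h import *
im=ctrl.read_camera("side");cv2.imwrite("pics/s3.png",cv2.resize(im[200:480,170:500],(707,600)))
for b in blobs(im,*BL,60):print(b[0],plane("side",b[0],.006).round(4))
E
```

```text
[381.8 393.3] [ 0.5968 -0.2189  0.006 ]
```

View pics/s3.png

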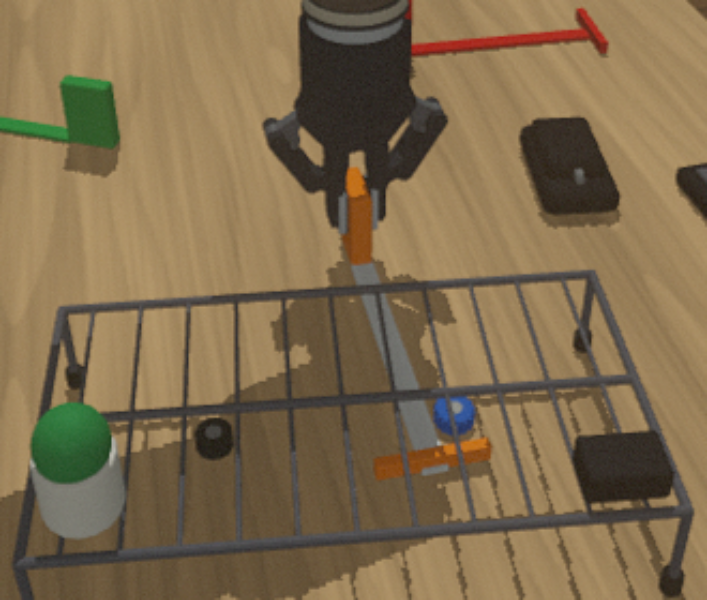

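The crossbar (crop 375–490, y 458) is now behind the unmoved nut (453,413), which sits between the strip and the bar's right end. Next I pull.

Request:
{"method": "play_rows", "body": {"targets": [{"delta_pos":[0,0.006,0],"delta_rot":[0,0,0],"claw":10},{"delta_pos":[0,0.014,0],"delta_rot":[0,0,0],"claw":10},{"delta_pos":[0,0.022,0],"delta_rot":[0,0,0],"claw":10},{"delta_pos":[0,0.03,0],"delta_rot":[0,0,0],"claw":10},{"delta_pos":[0,0.038,0],"delta_rot":[0,0,0],"claw":10},{"delta_pos":[0,0.046,0],"delta_rot":[0,0,0],"claw":10},{"delta_pos":[0,0.054,0],"delta_rot":[0,0,0],"claw":10},{"delta_pos":[0,0.062,0],"delta_rot":[0,0,0],"claw":10},{"delta_pos":[0,0.07,0],"delta_rot":[0,0,0],"claw":10},{"delta_pos":[0,0.078,0],"delta_rot":[0,0,0],"claw":10},{"delta_pos":[0,0.086,0],"delta_rot":[0,0,0],"claw":10},{"delta_pos":[0,0.094,0],"delta_rot":[0,0,0],"claw":10},{"delta_pos":[0,0.1,0],"delta_rot":[0,0,0],"claw":10},{"delta_pos":[0,0.1,0],"delta_rot":[0,0,0],"claw":10}]}}

```text
time: 6.72
eef_pos: [0.5734, 0.0539, 0.0505]
tcp_rot: [0.498, 0.502, -0.501, 0.499]
contact_force: [0.2, 0.2, 0.6]
opening: 0.175
```

```bash
python3 - <<'E'
from h import *
im=ctrl.read_camera("side");cv2.imwrite("pics/s4.png",im)
for b in blobs(im,*BL,60):print(b[0],plane("side",b[0],.006).round(4))
E
```

```text
[363.3 346.6] [ 0.5964 -0.1275  0.006 ]
```

Request:
{"method": "play_rows", "body": {"targets": [{"delta_pos":[0,0.006,0],"delta_rot":[0,0,0],"claw":10},{"delta_pos":[0,0.014,0],"delta_rot":[0,0,0],"claw":10},{"delta_pos":[0,0.022,0],"delta_rot":[0,0,0],"claw":10},{"delta_pos":[0,0.03,0],"delta_rot":[0,0,0],"claw":10},{"delta_pos":[0,0.038,0],"delta_rot":[0,0,0],"claw":10},{"delta_pos":[0,0.046,0],"delta_rot":[0,0,0],"claw":10},{"delta_pos":[0,0.054,0],"delta_rot":[0,0,0],"claw":10},{"delta_pos":[0,0.062,0],"delta_rot":[0,0,0],"claw":10},{"delta_pos":[0,0.07,0],"delta_rot":[0,0,0],"claw":10},{"delta_pos":[0,0.078,0],"delta_rot":[0,0,0],"claw":10},{"delta_pos":[0,0.086,0],"delta_rot":[0,0,0],"claw":10},{"delta_pos":[0,0.092,0],"delta_rot":[0,0,0],"claw":10},{"delta_pos":[0,0.095,0],"delta_rot":[0,0,0],"claw":10},{"delta_pos":[0,0.095,0],"delta_rot":[0,0,0],"claw":10},{"delta_pos":[0,0.095,-0.001],"delta_rot":[0,0,0],"claw":10},{"delta_pos":[0,0.095,-0.002],"delta_rot":[0,0,0],"claw":10},{"delta_pos":[0,0.095,-0.002],"delta_rot":[0,0,0],"claw":10}]}}

```text
time: 8.18
eef_pos: [0.5737, 0.1482, 0.049]
tcp_rot: [0.498, 0.502, -0.501, 0.499]
contact_force: [-0.4, 0.6, 2.4]
opening: 0.18
```

```bash
python3 - <<'E'
from h import *
im=ctrl.read_camera("side");cv2.imwrite("pics/s5.png",cv2.resize(im[140:480,160:500],(600,600)))
for b in blobs(im,*BL,60):print(b[0],plane("side",b[0],.006).round(4))
E
```

```text
[348.9 306.4] [ 0.5984 -0.0321  0.006 ]
```

View pics/s5.png

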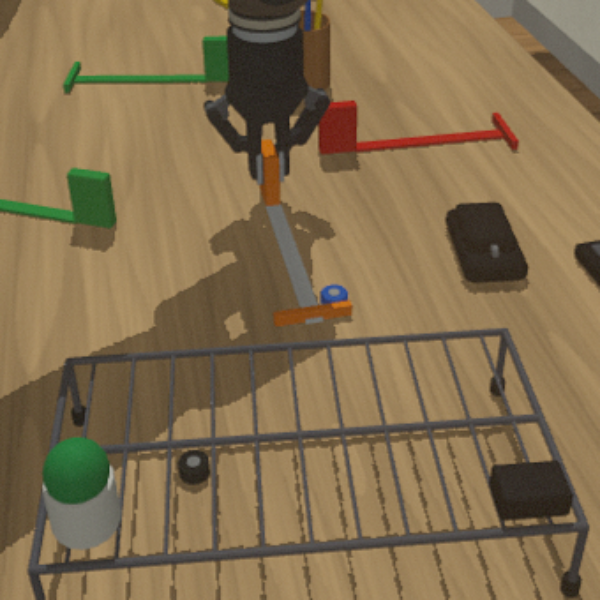

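The nut (crop 335,293) is about 130 mm in front of the stand, and the crossbar (313,313) is out from under it too. The black foot is unmoved. I'll release and rise.

Request:
{"method": "play_rows", "body": {"targets": [{"delta_pos":[0,0,0],"delta_rot":[0,0,0],"claw":35},{"delta_pos":[0,0,0],"delta_rot":[0,0,0],"claw":35},{"delta_pos":[0,0,0],"delta_rot":[0,0,0],"claw":35},{"delta_pos":[0,0,0],"delta_rot":[0,0,0],"claw":35},{"delta_pos":[0,0,0],"delta_rot":[0,0,0],"claw":35},{"delta_pos":[0,0,0.01],"delta_rot":[0,0,0],"claw":35},{"delta_pos":[0,0,0.03],"delta_rot":[0,0,0],"claw":35},{"delta_pos":[0,0,0.06],"delta_rot":[0,0,0],"claw":35},{"delta_pos":[0,0,0.1],"delta_rot":[0,0,0],"claw":35},{"delta_pos":[0,0,0.14],"delta_rot":[0,0,0],"claw":35},{"delta_pos":[0,0,0.17],"delta_rot":[0,0,0],"claw":35},{"delta_pos":[0,0,0.17],"delta_rot":[0,0,0],"claw":35},{"delta_pos":[0,0,0.17],"delta_rot":[0,0,0],"claw":35}]}}

```text
time: 9.32
eef_pos: [0.5752, 0.1483, 0.223]
tcp_rot: [0.5, 0.501, -0.499, 0.501]
contact_force: [-0.1, 0.1, -0.6]
opening: 0.41
```

```bash
python3 - <<'E'
from h import *
im=ctrl.read_camera("side");cv2.imwrite("pics/s6.png",cv2.resize(im[100:440,160:500],(600,600)))
for b in blobs(im,*BL,60):print(b[0],plane("side",b[0],.006).round(4))
for b in blobs(im,*OR,60):
    if b[0][1]>150:print(b[0],plane("side",b[0],.012).round(4))
E
```

```text
[312.  237.1] [0.5781 0.1833 0.012 ]
[336.3 317.2] [ 0.5707 -0.0604  0.012 ]
```

View pics/s6.png

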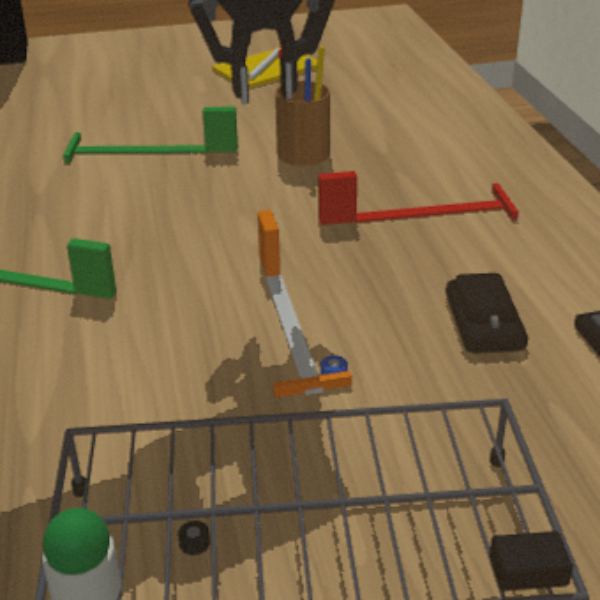

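The probe stands free and flat, with its crossbar (crop 313,384) and the nut (335,366) in front of the stand. The gripper is clear, and the foot, mouse and pot look undisturbed. I'm handing the job in.

```bash
python3 -c "
from plant import ctrl
print(ctrl.sign_off())"
```

```text
the job is handed in; nothing more can be done
None
```

The blue nut is out from under the stand, and I've handed the job in at about 9.4 s of the 42 s allowed. I gripped the orange probe and slid its crossbar in beside the nut. I then shifted it behind the nut, pulled the nut straight out, let go and rose clear.

- **Nut:** just before release it lay at about (0.598, -0.032), roughly 130 mm in front of the stand's front edge. The gripper never came near it.
- **Probe:** the last picture shows it flat on the desk and let go. Its crossbar is at y ≈ -0.06, about 100 mm clear of the stand.
- **Bystanders:** the foot, mouse and pen pot look unmoved in the last picture, which I judged by eye.
- **Forces:** the largest force reported at the end of any move was about 7.5 N, when the gripper closed on the grip.
- **Check that failed:** after release, the colour mask found no nut because it lay in the arm's shadow. I confirmed by eye that it still sat against the crossbar.

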